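# Touch off the wafer carrier and mark its high pad

### The job

One of the three brass pads on the round silver wafer carrier stands too high. Pick up the blue-handled touch probe, touch its flat foot to the middle of each pad in turn, first the left, then the middle (farthest) and then the right one as seen from the robot, and finally leave the probe standing upright on the middle of the highest pad to mark it.

Things in the scene. Friction and masses are not known exactly. Their poses are not given: they have to be found in the camera images.
- probe_centre (a point): centre of the touch probe, which stands loose and upright on the worktop: 84 mm tall, about 90 g; flat round steel foot 25 mm across, steel stem 14 mm across, then a blue ribbed round grip 24 mm across from 26 to 77 mm above the foot's underside, steel cap on top. This point is on its axis, 42 mm above the foot's underside; z is its axis, up.
- pad_1: a round brass pad, 34 mm across, fixed on the silver carrier plate (150 mm across, 14 mm thick). Origin: centre of its flat top, z up; y is to the left within 15 degrees. Two pads' tops are 22 mm above the worktop, the high one's 32 mm. Left and right pads are 90 mm apart, the middle one lies between them, 64 mm farther away; which pad sits where varies.
- pad_2: a round brass pad, 34 mm across, fixed on the silver carrier plate (150 mm across, 14 mm thick). Origin: centre of its flat top, z up; y is to the left within 15 degrees. Two pads' tops are 22 mm above the worktop, the high one's 32 mm. Left and right pads are 90 mm apart, the middle one lies between them, 64 mm farther away; which pad sits where varies.
- pad_3: a round brass pad, 34 mm across, fixed on the silver carrier plate (150 mm across, 14 mm thick). Origin: centre of its flat top, z up; y is to the left within 15 degrees. Two pads' tops are 22 mm above the worktop, the high one's 32 mm. Left and right pads are 90 mm apart, the middle one lies between them, 64 mm farther away; which pad sits where varies.
Mind the look-alikes: they are no part of the job. Leave any red look-alike of the part that bears probe_centre alone.

How it is judged:
By the outcome, as a careful person would: the job done as asked, in the order asked, and still so for the second after the job is handed in, with the robot touching nothing.
It also fails if it takes over 51 s, if anything falls off the work surface, if the arm or the gripper's body presses on something with over 40 N, if the wrist force passes 120 N, or if a joint passes its speed limit or range.

### The arm

A 6-joint arm with a two-finger parallel gripper is mounted at the origin on a cart in front of the work surface, level with it; the furniture and walls round the work are solid. World frame = base frame: x ahead of the robot, y to its left, z up, the work surface at z = 0. Lengths are in mm, angles in rad, forces in N, time in s.
With the tool pointing down it reaches from about 275 to 750 mm from the base axis. Payload 10.2 kg.
Tool frame: the origin (TCP) lies at the very end of the fingers, on their centre line; the grasp point (between the pads) lies 19 mm behind it (ctrl.pinch_z is the distance from the TCP to the grasp point, in mm); y points along the fingers, z is the direction in which the jaws open and shut, and the axes are right-handed (so a half turn about y gives the same grasp; the last joint's range is limited). The gripper opens to 85 mm and grips with 20 to 120 N. Pads are 22 mm wide; open, the fingers measure 114 mm over their backs; the gripper's body (76 mm by 85 mm) begins 54 mm behind the grasp point. The pads swing forward as they close: fully open they stand 13 mm farther back than shut.
Start: joints at [-1.424, 0.313, 1.498, -0, 1.331, -0.223], TCP at [189.738, -489.521, 231.294] pointing down, gripper open.
Joint ranges: [-2.94, 2.94], [-0.97, 2.17], [0.19, 2.56], [-1.23, 4.37], [0.02, 3.11], [-2.88, 2.88]. Speed limits (rad/s): [2.39, 2.39, 3.01, 3.14, 3.14, 3.14].

### API

Orientations are given as a unit quaternion [w, x, y, z].
In Python, from rig import sense, eyes, ctrl gives the robot as it stands. The module is installed in compiled form; this text tells all that it offers.
- The arm moves only by the shell command python3 -m handwheel 'ROWS' [FORCE]. ROWS is JSON, a list of rows, each an object of numbers: "grip": the finger opening in mm, from 0 to 85.4; "tx", "ty", "tz": the shift along the tool's x, y, z in mm; "wx", "wy", "wz": the turn, a rotation vector about the tool's x, y, z in rad. In form: [{"grip": .., "tx": .., "ty": .., "tz": .., "wx": .., "wy": .., "wz": ..}, ...]. A call has 1 to 10 rows; each row shifts and turns the commanded pose from where the row before left it, along the tool's axes as they then stand; what a row does not reach is not made up. A row lasts 1/12 s, in which the tool goes at most 41.7 mm and 7.16 degrees, less where a joint would pass 70% of its speed; a pose out of reach is approached as far as the arm can. A call is refused whole if a number of a shift passes 41.7 or a number of a turn 0.125, either way. A call with a gripper value outside its range is refused whole. The fingers move at their own pace and stop on an object; FORCE is the grip in N (left out, the last holds). Time passes only in rows, so rows that do not move let the fingers close. It gives the time, the measured TCP pose, the force and the opening at its end, in the units of the state.
- sense(): the state, without advancing time (a new reading comes with each control period).
- eyes.capture(name): name is "side" or "top" or "wrist"; returns a dict with "pixels" (480x640x3 uint8, red, green, blue), "mtx" (3x3 intrinsics, pixels), "dist" ([k1, k2, p1, p2, k3] as OpenCV has them; the pictures are not rectified), "R" (3x3) and "t" (3): a world point X has camera coordinates R X + t. Camera axes: x right, y down, z forward; pixel columns grow to the right and rows downward; lengths in mm; the calibration is good to about 2 mm. A picture is of the moment at which its call begins. There is no depth.
- ctrl.finish_job(): hands the job in, once; it reports no verdict.
The state is a dict: "time_s": time; "joints": joint angles; "dq": joint speeds; "tau": joint torques, N m; "eef_pos": TCP position; "ee_rot": TCP orientation; "force": force on the tool from outside, world axes, zero at the start; "wrist_torque": the same for the moment, N m; "grip_width": opening from 0.0 (shut) to 1.0 (fully open).
Only numpy, scipy, OpenCV 4.12 (cv2) and the standard library are available. Lean on these libraries where they do the work, as an engineer would, in place of code of your own. Each camera call takes 0.05 s, during which the arm holds its last target.

## Working session

There is one attempt and no reset: what is moved stays moved. The work goes in short steps, Python scripts to look and compute and a shell command to move; the robot and the scene stay as the last step left them, time stands still between calls to the robot, and variables do not carry over. Pictures are saved under pics/ and viewed, and the job is handed in when it is done.

```bash
mkdir -p pics
python3 - <<'E'
from rig import sense,eyes,ctrl
import cv2
s=sense();print(s['time_s'],s['eef_pos'],s['ee_rot'],s['grip_width'],s['force'],ctrl.pinch_z)
for n in ['side','top','wrist']:
    c=eyes.capture(n);cv2.imwrite(f'pics/{n}0.png',c['pixels'][:,:,::-1]);print(n,c['mtx'].tolist() if hasattr(c['mtx'],'tolist') else c['mtx'],c['R'],c['t'],c['dist'])
E
```

```text
0.0 [ 189.69725073 -489.25447549  230.74753201] [ 0.13001517 -0.12999932  0.69550151 -0.6946034 ] 1.0026867319960158 [ 0.4449033  -0.66808044  0.12498956] 18.700000000000003
side [[541.4913377471579, 0.0, 324.2291865290967], [0.0, 541.4913377471579, 237.8438239471561], [0.0, 0.0, 1.0]] [[-0.97942036 -0.20101709 -0.01810766]
 [-0.08632922  0.49833396 -0.86267638]
 [ 0.18243636 -0.84335959 -0.50543207]] [441.53902382 230.0747518  584.44330477] [-0.15327797  0.          0.          0.          0.        ]
top [[562.6978541600364, 0.0, 313.73303124047715], [0.0, 562.6978541600364, 240.7398880653588], [0.0, 0.0, 1.0]] [[-0.01735157 -0.99973695  0.01499852]
 [-0.99356004  0.01556059 -0.11223331]
 [ 0.1119704  -0.01684936 -0.99356868]] [-239.94080436  503.37810486  845.99415514] [0.01156612 0.         0.         0.         0.        ]
wrist [[379.25100368087567, 0.0, 316.02629548598253], [0.0, 379.25100368087567, 244.4889844721369], [0.0, 0.0, 1.0]] [[ 0.36150571 -0.93236812 -0.00181841]
 [-0.89925059 -0.34917897  0.26348137]
 [-0.24629658 -0.09361481 -0.96466277]] [-523.55416969  -34.19676307  378.65983624] [0.01383128 0.         0.         0.         0.        ]
```

View pics/side0.png

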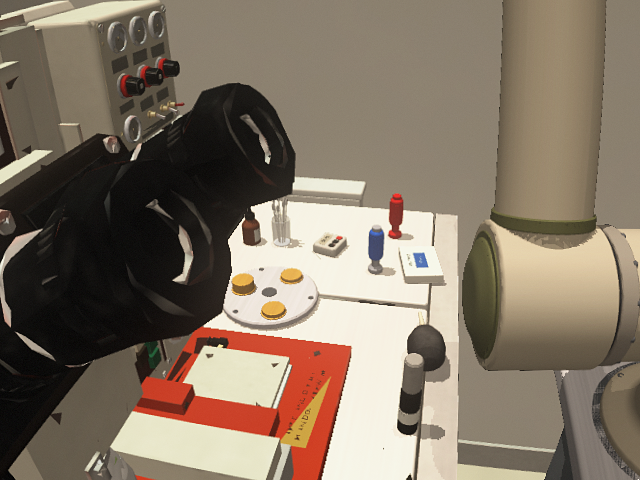

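View pics/top0.png

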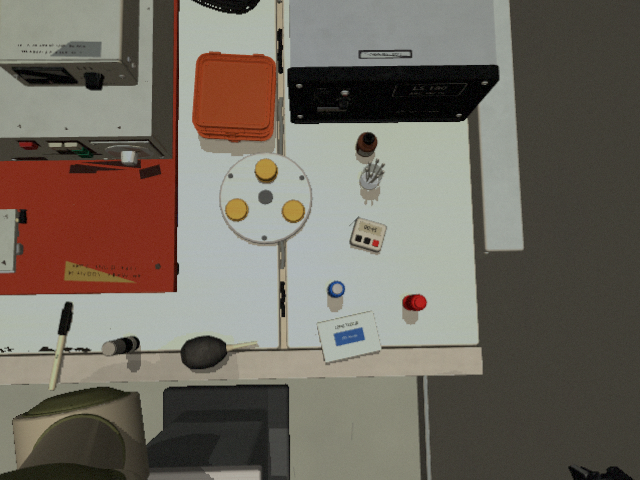

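View pics/wrist0.png

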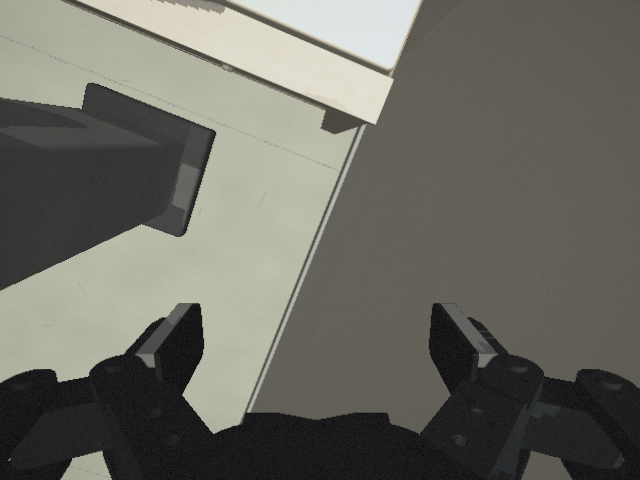

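Candidates for the probe are the blue one at side (376,248) / top (336,289) and the red look-alike at side (397,215) / top (415,302). I choose the blue one. The blue label on the white box (side (420,260), top (349,338)) is printed, so it isn't a candidate. Pads in top view: left (236,209), middle (266,170), right (293,210).

```bash
cat > h.py <<'E'
from rig import sense,eyes,ctrl
import cv2,numpy as np
from scipy.spatial.transform import Rotation as Ro
def ray(c,uv):
    p=cv2.undistortPoints(np.array([[uv]],float),np.array(c['mtx']),np.array(c['dist']))[0,0]
    R=np.array(c['R']);d=R.T@np.array([p[0],p[1],1]);return -R.T@np.array(c['t']),d/np.linalg.norm(d)
def plane(c,uv,z):
    o,d=ray(c,uv);return o+d*(z-o[2])/d[2]
def tri(a,ua,b,ub):
    o1,d1=ray(a,ua);o2,d2=ray(b,ub)
    A=np.stack([d1,-d2],1);s=np.linalg.lstsq(A,o2-o1,rcond=None)[0]
    p,q=o1+s[0]*d1,o2+s[1]*d2;return (p+q)/2,np.linalg.norm(p-q)
def proj(c,X):
    return cv2.projectPoints(np.array([X],float),cv2.Rodrigues(np.array(c['R']))[0],np.array(c['t']),np.array(c['mtx']),np.array(c['dist']))[0][0,0]
def blobs(c,lo,hi,amin=20):
    h=cv2.cvtColor(c['pixels'],cv2.COLOR_RGB2HSV);m=cv2.inRange(h,lo,hi)
    n,l,st,ce=cv2.connectedComponentsWithStats(m)
    return m,[(st[i].tolist(),ce[i].round(1).tolist()) for i in range(1,n) if st[i][4]>=amin]
def st():
    s=sense();w,x,y,z=s['ee_rot'];R=Ro.from_quat([x,y,z,w]).as_matrix()
    return s,np.array(s['eef_pos']),R
E
python3 - <<'E'
from h import *
t=eyes.capture('top');s=eyes.capture('side')
for n,c in (('top',t),('side',s)):
    print(n,'yel',blobs(c,(15,100,90),(30,255,255))[1]);print('blue',blobs(c,(105,110,40),(130,255,255))[1])
a=cv2.resize(s['pixels'][190:340,200:460],None,fx=3,fy=3,interpolation=2)[:,:,::-1]
cv2.imwrite('pics/crop_s.png',a)
a=cv2.resize(t['pixels'][140:340,200:440],None,fx=3,fy=3,interpolation=2)[:,:,::-1]
cv2.imwrite('pics/crop_t.png',a)
print(st()[2].round(3))
E
```

```text
top yel [([255, 159, 23, 24, 374], [265.6, 169.5]), ([225, 199, 23, 22, 394], [236.2, 209.4]), ([282, 200, 23, 23, 404], [292.9, 211.0]), ([64, 261, 69, 21, 670], [88.4, 274.1])]
blue [([328, 281, 17, 16, 106], [335.2, 289.5]), ([334, 328, 30, 18, 315], [348.9, 336.3])]
side yel [([160, 101, 15, 10, 57], [166.5, 106.3]), ([148, 111, 8, 8, 30], [150.9, 114.6]), ([492, 208, 104, 15, 192], [542.1, 218.3]), ([486, 232, 13, 45, 66], [493.8, 253.9]), ([481, 237, 15, 61, 233], [489.4, 264.1]), ([280, 268, 23, 16, 289], [291.0, 276.0]), ([232, 273, 24, 23, 433], [242.8, 284.4]), ([497, 281, 2, 20, 21], [498.0, 290.0]), ([261, 301, 26, 19, 378], [273.0, 310.2]), ([280, 377, 51, 71, 1032], [304.9, 421.6])]
blue [([369, 230, 14, 10, 59], [374.9, 233.7]), ([414, 253, 14, 14, 126], [420.5, 260.0])]
[[-0.932 -0.     0.361]
 [-0.361  0.001 -0.932]
 [-0.    -1.    -0.001]]
```

View pics/crop_s.png

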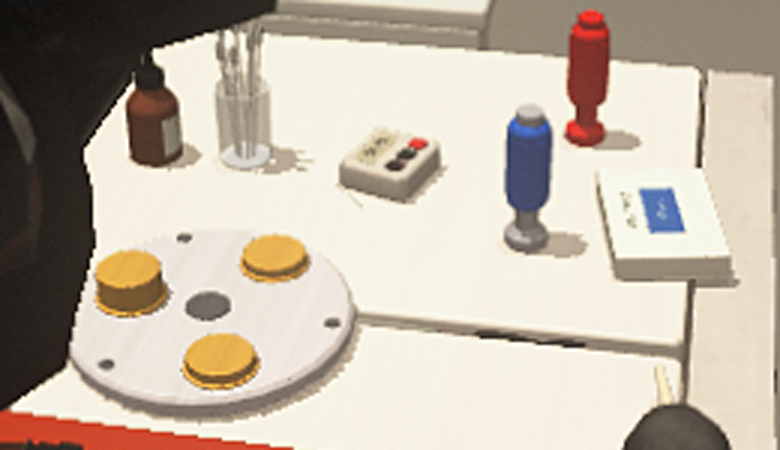

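View pics/crop_t.png

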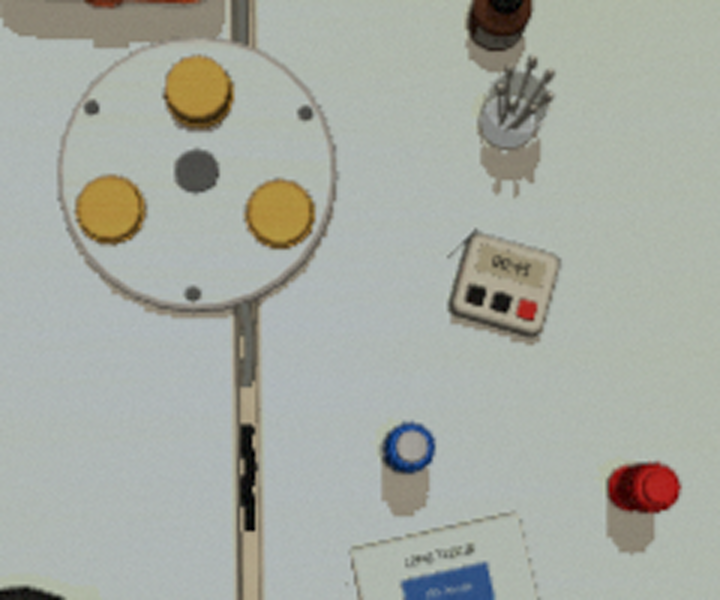

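Run:
```python
from h import *
t=eyes.capture('top');s=eyes.capture('side')
m,b=blobs(t,(15,100,190),(30,255,255));print(b)
m,b2=blobs(s,(15,100,190),(30,255,255));print(b2)
top=dict(L=(236.7,209.7,22),M=(266,169.5,32),R=(293.7,211,22))
sd=dict(L=(273.3,309.5),M=(243.2,280.3),R=(291.5,275.3))
for k,v in top.items():
    p=plane(t,v[:2],v[2]);print(k,p.round(1),plane(s,sd[k],v[2]).round(1),tri(t,v[:2],s,sd[k]))
print('cap',plane(t,(337.3,288.7),84),tri(t,(337.3,288.7),s,(376.7,227)),plane(s,(375.5,269),5))
print('red',plane(t,(419.5,302),84))
```

```text
[]
[([280, 268, 22, 16, 215], [290.2, 274.7]), ([232, 273, 21, 13, 204], [242.0, 279.2]), ([261, 301, 25, 19, 272], [272.3, 308.4]), ([281, 377, 50, 71, 923], [305.3, 421.5])]
L [ 551.4 -127.7   22. ] [ 550.2 -121.4   22. ] (array([ 552.197804  , -127.11892893,   17.31775657]), np.float64(0.10047255123092795))
M [ 613.1 -175.    32. ] [ 611.5 -170.2   32. ] (array([ 613.70687746, -174.85299082,   28.61230615]), np.float64(0.4916109944034271))
R [ 548.  -217.5   22. ] [ 546.2 -210.7   22. ] (array([ 548.53801664, -217.48947456,   17.23435848]), np.float64(0.6086622701814035))
cap [ 422.89003562 -280.20633373   84.        ] (array([ 422.46451533, -280.33827079,   82.42066212]), np.float64(0.9382233109822253)) [ 421.12837937 -276.86451907    5.        ]
red [ 401.73702727 -398.72014844   84.        ]
```

Run:
```python
from h import *
for n in ['side','top','wrist']:
    c=eyes.capture(n);R=np.array(c['R']);print(n,(-R.T@np.array(c['t'])).round(0))
    if n=='wrist':
        s,p,T=st();print('cam in tool',(T.T@(-R.T@np.array(c['t'])-p)).round(1))
    if n=='top':
        for uv in ((235,127),(235,141),(235,54)): print(uv,plane(c,uv,0).round(),plane(c,uv,60).round(),plane(c,uv,100).round())
        o=c
s,p,T=st();d=np.array([422.9,-280.2,160])-p;print('tool move to z160 over probe',(T.T@d).round(1),s['time_s'])
```

```text
side [346. 467. 502.]
top [ 401. -233.  901.]
(235, 127) [ 693. -123.    0.] [ 673. -130.   60.] [ 661. -135.  100.]
(235, 141) [ 669. -123.    0.] [ 651. -130.   60.] [ 640. -135.  100.]
(235, 54) [ 818. -123.   -0.] [ 790. -130.   60.] [ 772. -135.  100.]
wrist [ 252. -465.  374.]
cam in tool [ -66.8 -142.5   -0.7]
tool move to z160 over probe [-293.1   71.3 -110.8] 0.5
```

```bash
python3 -m handwheel '[{"grip":70,"wy":0.0925},{"grip":70,"wy":0.0925},{"grip":70,"wy":0.0925},{"grip":70,"wy":0.0925},{"grip":70}]' 30
python3 - <<'E'
from h import *
s,p,T=st();d=np.array([422.9,-280.2,160])-p;print(T.round(3),'tool move to z160 over probe',(T.T@d).round(1),s['time_s'])
E
```

```text
[[-0.932 -0.     0.361]
 [-0.361  0.    -0.932]
 [ 0.    -1.    -0.   ]] tool move to z160 over probe [-293.1   71.3 -110.8] 0.5invalid input
```

```bash
python3 -m handwheel '[{"grip":70,"tx":0,"ty":0,"tz":0,"wx":0,"wy":0.0925,"wz":0},{"grip":70,"tx":0,"ty":0,"tz":0,"wx":0,"wy":0.0925,"wz":0},{"grip":70,"tx":0,"ty":0,"tz":0,"wx":0,"wy":0.0925,"wz":0},{"grip":70,"tx":0,"ty":0,"tz":0,"wx":0,"wy":0.0925,"wz":0},{"grip":70,"tx":0,"ty":0,"tz":0,"wx":0,"wy":0,"wz":0}]' 30
python3 - <<'E'
from h import *
s,p,T=st();d=np.array([422.9,-280.2,160])-p;print(T.round(3),'tool move to z160 over probe',(T.T@d).round(1),s['time_s'])
E
```

```text
time_s: 0.92
eef_pos: [189.7, -489.5, 231.3]
ee_rot: [-0.001, 0.001, 0.707, -0.707]
force: [0.3, -0.1, -0.3]
grip_width: 0.819
[[-1.     0.    -0.003]
 [ 0.003  0.    -1.   ]
 [-0.    -1.    -0.   ]] tool move to z160 over probe [-232.4   71.3 -210.1] 0.9167
```

```bash
python3 -m handwheel '[{"grip":70,"tx":-26,"ty":3.5,"tz":-23.3,"wx":0,"wy":0,"wz":0},{"grip":70,"tx":-26,"ty":3.5,"tz":-23.3,"wx":0,"wy":0,"wz":0},{"grip":70,"tx":-26,"ty":3.5,"tz":-23.3,"wx":0,"wy":0,"wz":0},{"grip":70,"tx":-26,"ty":3.5,"tz":-23.3,"wx":0,"wy":0,"wz":0},{"grip":70,"tx":-26,"ty":3.5,"tz":-23.3,"wx":0,"wy":0,"wz":0},{"grip":70,"tx":-26,"ty":3.5,"tz":-23.3,"wx":0,"wy":0,"wz":0},{"grip":70,"tx":-26,"ty":3.5,"tz":-23.3,"wx":0,"wy":0,"wz":0},{"grip":70,"tx":-26,"ty":3.5,"tz":-23.3,"wx":0,"wy":0,"wz":0},{"grip":70,"tx":-25,"ty":3.5,"tz":-23.3,"wx":0,"wy":0,"wz":0},{"grip":70,"tx":0,"ty":0,"tz":0,"wx":0,"wy":0,"wz":0}]' 30
python3 - <<'E'
from h import *
s,p,T=st();d=np.array([422.9,-280.2,160])-p;print('tool move',(T.T@d).round(1),s['time_s'])
c=eyes.capture('wrist');cv2.imwrite('pics/w1.png',c['pixels'][:,:,::-1])
c=eyes.capture('side');cv2.imwrite('pics/s1.png',c['pixels'][:,:,::-1])
E
```

```text
time_s: 1.75
eef_pos: [425.6, -276.0, 199.2]
ee_rot: [0.003, -0.003, 0.708, -0.707]
force: [0.4, 0.3, 0.5]
grip_width: 0.822
tool move [ 2.7 39.2  4.2] 1.75
```

View pics/w1.png

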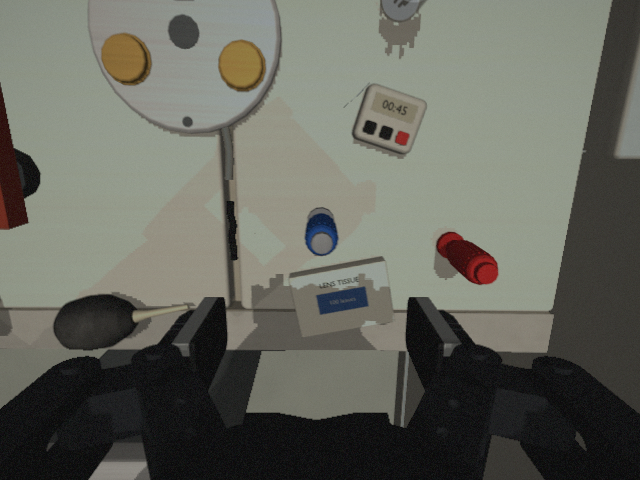

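View pics/s1.png

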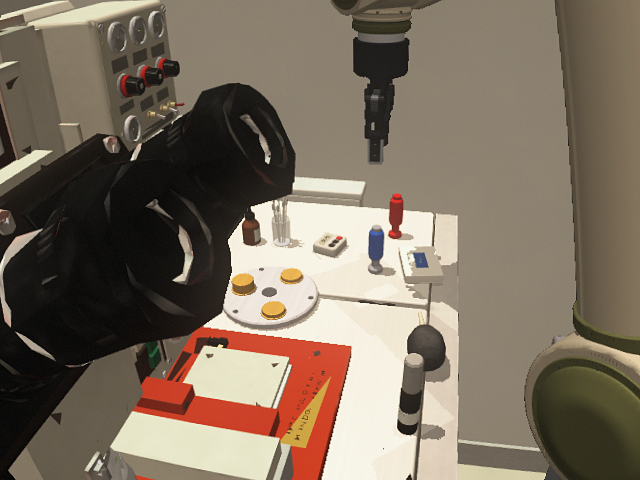

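Run:
```python
from h import *
s,p,T=st();c=eyes.capture('wrist');t=eyes.capture('top')
print('cap',plane(c,(321,243),84).round(1),'pads',plane(c,(124,57),22).round(1),plane(c,(241,63.5),22).round(1))
print(tri(c,(321,243),t,(337.3,288.7)))
print(blobs(c,(105,110,40),(130,255,255))[1],blobs(c,(15,100,90),(30,255,255))[1],p)
```

```text
cap [ 420.2 -281.9   84. ] pads [ 550.4 -130.5   22. ] [ 546.6 -219.8   22. ]
(array([ 422.52899502, -280.74831059,   92.09819764]), np.float64(2.02952136882325))
[([300, 210, 33, 42, 653], [316.3, 226.0]), ([313, 284, 51, 27, 838], [338.4, 297.1])] [([96, 30, 50, 50, 1757], [118.7, 53.5]), ([213, 36, 47, 51, 1739], [235.9, 60.3]), ([118, 80, 12, 2, 20], [123.1, 80.6])] [ 423.21454186 -279.20421897  199.66931893]
```

```bash
python3 -m handwheel '[{"grip":70,"tx":0,"ty":30,"tz":0.5,"wx":0,"wy":0,"wz":0},{"grip":70,"tx":0.4,"ty":30,"tz":0,"wx":0,"wy":0,"wz":0},{"grip":70,"tx":0,"ty":30,"tz":0,"wx":0,"wy":0,"wz":0},{"grip":70,"tx":0,"ty":25,"tz":0,"wx":0,"wy":0,"wz":0},{"grip":70,"tx":0,"ty":20,"tz":0,"wx":0,"wy":0,"wz":0},{"grip":70,"tx":0,"ty":15,"tz":0,"wx":0,"wy":0,"wz":0},{"grip":70,"tx":0,"ty":8.5,"tz":0,"wx":0,"wy":0,"wz":0},{"grip":70,"tx":0,"ty":0,"tz":0,"wx":0,"wy":0,"wz":0},{"grip":70,"tx":0,"ty":0,"tz":0,"wx":0,"wy":0,"wz":0}]' 30
python3 - <<'E'
from h import *
s,p,T=st();print(p,s['force'],s['time_s'])
c=eyes.capture('wrist');cv2.imwrite('pics/w2.png',c['pixels'][:,:,::-1])
c=eyes.capture('side');cv2.imwrite('pics/s2.png',cv2.resize(c['pixels'][150:300,280:480],None,fx=3,fy=3)[:,:,::-1])
E
```

```text
time_s: 2.7
eef_pos: [422.2, -281.1, 41.8]
ee_rot: [0.0, -0.0, -0.707, 0.707]
force: [0.6, -0.2, 0.0]
grip_width: 0.82
[ 422.18239867 -281.12448386   41.77119108] [ 0.61443088 -0.24611761  0.02666965] 2.7
```

View pics/w2.png

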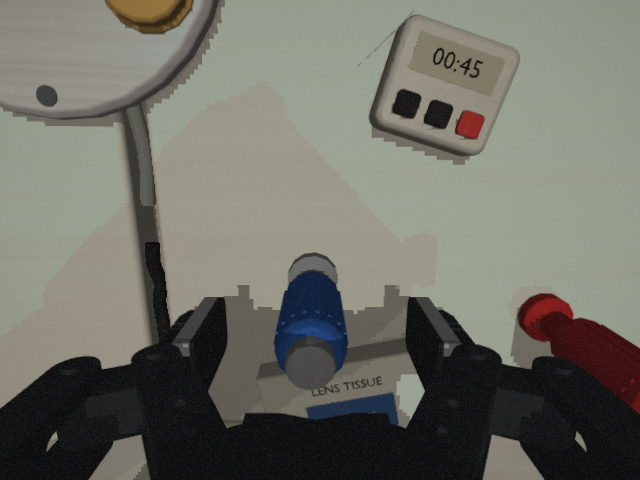

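View pics/s2.png

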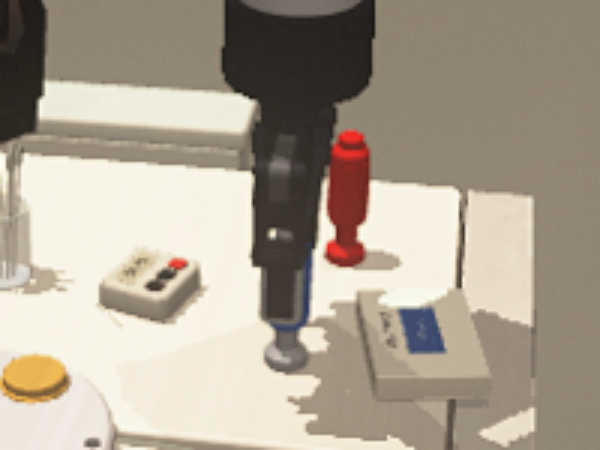

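Run:
```python
from h import *
s,p,T=st();c=eyes.capture('wrist')
print(p,'cap',plane(c,(311,363),84),'foot',plane(c,(312,278),4),proj(c,[p[0],p[1],84]),proj(c,[p[0],p[1],4]))
```

```text
[ 422.66130499 -281.14585302   42.41089555] cap [ 424.54093971 -278.88521307   84.        ] foot [ 422.15616129 -278.37629       4.        ] [318.49574802 368.49640795] [317.46533464 277.05808392]
```

```bash
python3 -m handwheel '[{"grip":70,"tx":-0.5,"ty":0,"tz":-2,"wx":0,"wy":0,"wz":0},{"grip":45,"tx":0,"ty":0,"tz":0,"wx":0,"wy":0,"wz":0},{"grip":35,"tx":0,"ty":0,"tz":0,"wx":0,"wy":0,"wz":0},{"grip":28,"tx":0,"ty":0,"tz":0,"wx":0,"wy":0,"wz":0},{"grip":20,"tx":0,"ty":0,"tz":0,"wx":0,"wy":0,"wz":0},{"grip":15,"tx":0,"ty":0,"tz":0,"wx":0,"wy":0,"wz":0},{"grip":15,"tx":0,"ty":0,"tz":0,"wx":0,"wy":0,"wz":0},{"grip":15,"tx":0,"ty":0,"tz":0,"wx":0,"wy":0,"wz":0}]' 40;  python3 -m handwheel '[{"grip":15,"tx":0,"ty":0,"tz":0,"wx":0,"wy":0,"wz":0},{"grip":15,"tx":0,"ty":0,"tz":0,"wx":0,"wy":0,"wz":0}]' 40;python3 - <<'E'
from h import *
s,p,T=st();print(p,s['force'],s['grip_width']*85.4,s['time_s'])
c=eyes.capture('wrist');cv2.imwrite('pics/w3.png',c['pixels'][:,:,::-1])
E
```

```text
time_s: 3.52
eef_pos: [423.0, -278.4, 41.5]
ee_rot: [-0.0, -0.0, -0.707, 0.707]
force: [-0.3, 0.9, 4.7]
grip_width: 0.266
time_s: 3.68
eef_pos: [423.0, -278.4, 41.5]
ee_rot: [0.0, -0.0, -0.707, 0.707]
force: [0.2, 0.8, 5.1]
grip_width: 0.264
[ 422.96707799 -278.40772378   41.46378801] [0.23398845 0.75132279 5.07442284] 22.587703753052416 3.6833
```

View pics/w3.png

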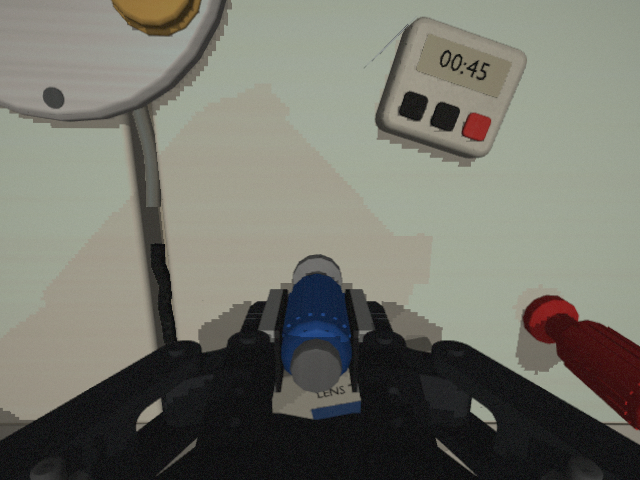

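```bash
python3 -m handwheel '[{"grip":15,"tx":0,"ty":-20,"tz":0,"wx":0,"wy":0,"wz":0},{"grip":15,"tx":0,"ty":-30,"tz":0,"wx":0,"wy":0,"wz":0},{"grip":15,"tx":-6,"ty":-15,"tz":-8,"wx":0,"wy":0,"wz":0},{"grip":15,"tx":-20,"ty":0,"tz":-25,"wx":0,"wy":0,"wz":0},{"grip":15,"tx":-23,"ty":0,"tz":-27,"wx":0,"wy":0,"wz":0},{"grip":15,"tx":-23,"ty":0,"tz":-27,"wx":0,"wy":0,"wz":0},{"grip":15,"tx":-23,"ty":0,"tz":-27,"wx":0,"wy":0,"wz":0},{"grip":15,"tx":-20,"ty":0,"tz":-22,"wx":0,"wy":0,"wz":0},{"grip":15,"tx":-14,"ty":0,"tz":-15,"wx":0,"wy":0,"wz":0},{"grip":15,"tx":0,"ty":0,"tz":0,"wx":0,"wy":0,"wz":0}]' 40;  python3 -m handwheel '[{"grip":15,"tx":0,"ty":0,"tz":0,"wx":0,"wy":0,"wz":0},{"grip":15,"tx":0,"ty":0,"tz":0,"wx":0,"wy":0,"wz":0}]' 40;python3 - <<'E'
from h import *
s,p,T=st();print(p,s['force'],s['grip_width']*85.4,s['time_s'])
for n in ('wrist','top','side'):
    c=eyes.capture(n);cv2.imwrite(f'pics/{n}4.png',c['pixels'][:,:,::-1] if n=='wrist' else cv2.resize(c['pixels'][120:360,170:440],None,fx=2.5,fy=2.5)[:,:,::-1])
    np.save(f'{n}4.npy',np.array([c],dtype=object),allow_pickle=True)
E
```

```text
time_s: 4.57
eef_pos: [553.5, -124.5, 105.6]
ee_rot: [0.001, -0.001, 0.707, -0.707]
force: [-0.5, 0.1, -1.7]
grip_width: 0.266
time_s: 4.73
eef_pos: [551.3, -127.8, 105.8]
ee_rot: [-0.001, -0.0, 0.707, -0.707]
force: [-0.0, -0.8, -0.9]
grip_width: 0.265
[ 551.32132797 -127.8061742   105.82532774] [-0.03830444 -0.80000873 -0.85991086] 22.66902035489133 4.7333
```

View pics/wrist4.png

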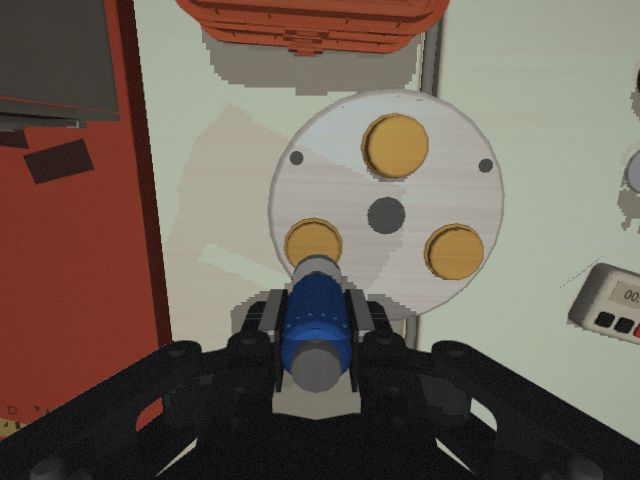

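View pics/side4.png

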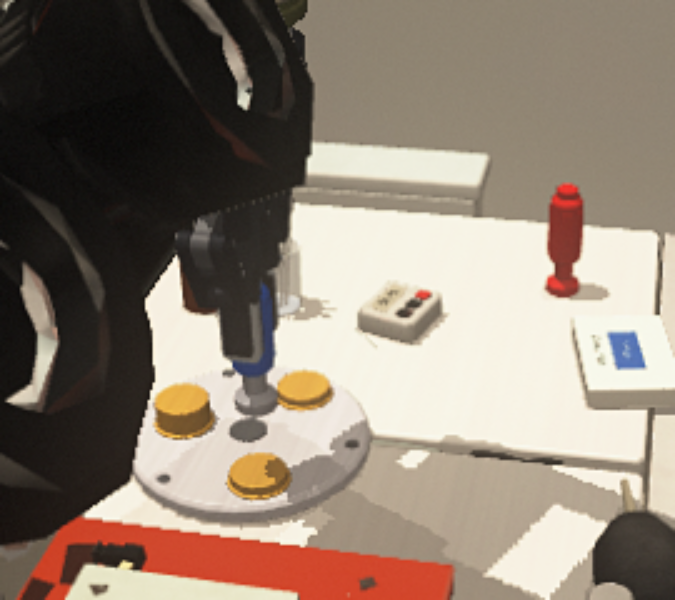

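View pics/top4.png

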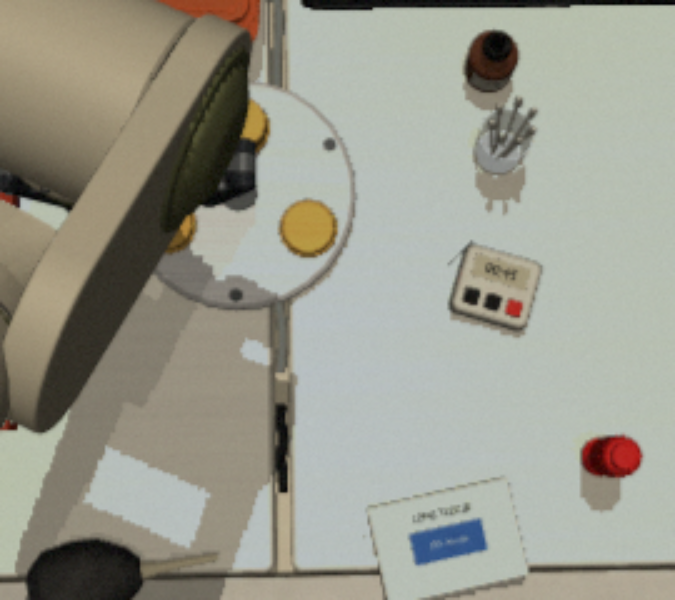

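Run:
```python
from h import *
c=np.load('wrist4.npy',allow_pickle=True)[0]
s,p,T=st();print(p,s['force'])
print('M',plane(c,(396.5,145.5),32).round(1),'R',plane(c,(455.5,250.5),22).round(1),'L',plane(c,(314.5,245),22).round(1))
im=c['pixels'].copy()
print(blobs(c,(15,100,60),(30,255,255))[1])
# predicted foot top rim (z: foot top ~64+6) for axis at tcp
for z in (64.3,70): 
  pts=[proj(c,[p[0]+12.5*np.cos(a),p[1]+12.5*np.sin(a),z]) for a in np.linspace(0,6.28,40)]
  cv2.polylines(im,[np.array(pts).astype(np.int32)],True,(0,255,0),1)
for X,r in (((551.8,-127.5,22),17),((613,-175,32),17),((548.3,-217,22),17)):
  pts=[proj(c,[X[0]+r*np.cos(a),X[1]+r*np.sin(a),X[2]]) for a in np.linspace(0,6.28,40)]
  cv2.polylines(im,[np.array(pts).astype(np.int32)],True,(255,0,255),1)
cv2.imwrite('pics/ov4.png',cv2.resize(im[90:410,260:500],None,fx=2.4,fy=1.8*1.33/1.0)[:580,:,::-1])
cv2.imwrite('pics/ov4.png',cv2.resize(im[100:390,260:500],None,fx=2,fy=2)[:,:,::-1])
```

```text
[ 551.37742767 -128.25012837  106.23119206] [-0.09522503  0.38132144 -1.01524857]
M [ 615.2 -171.3   32. ] R [ 552.  -213.4   22. ] L [ 555.5 -126.    22. ]
[([361, 113, 67, 65, 3322], [394.6, 145.5]), ([284, 218, 58, 50, 1971], [312.2, 240.5]), ([424, 224, 60, 56, 2613], [453.7, 251.8]), ([0, 418, 19, 19, 244], [7.0, 427.1]), ([19, 423, 7, 6, 22], [21.7, 425.0])]
```

View pics/ov4.png

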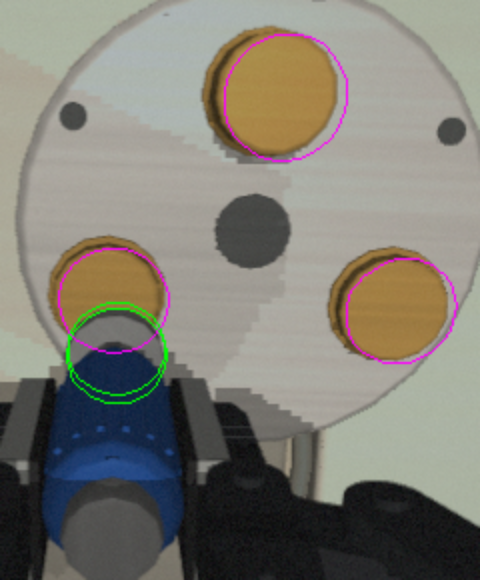

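```bash
python3 -m handwheel '[{"grip":15,"tx":-1,"ty":15,"tz":-1,"wx":0,"wy":0,"wz":0},{"grip":15,"tx":0,"ty":15,"tz":0,"wx":0,"wy":0,"wz":0},{"grip":15,"tx":0,"ty":8,"tz":0,"wx":0,"wy":0,"wz":0},{"grip":15,"tx":0,"ty":0,"tz":0,"wx":0,"wy":0,"wz":0},{"grip":15,"tx":0,"ty":0,"tz":0,"wx":0,"wy":0,"wz":0},{"grip":15,"tx":0,"ty":0,"tz":0,"wx":0,"wy":0,"wz":0}]' 40;python3 - <<'E'
from h import *
s,p,T=st();print(p,s['force'],s['time_s'])
c=eyes.capture('wrist');cv2.imwrite('pics/w5.png',cv2.resize(c['pixels'][180:400,230:430],None,fx=2.7,fy=2.7)[:,:,::-1])
c=eyes.capture('side');cv2.imwrite('pics/s5.png',cv2.resize(c['pixels'][240:340,210:340],None,fx=5,fy=5)[:,:,::-1])
E
```

```text
time_s: 5.38
eef_pos: [553.2, -126.8, 69.1]
ee_rot: [-0.0, -0.001, -0.707, 0.707]
force: [0.3, -0.1, -0.1]
grip_width: 0.271
[ 553.23627806 -126.79940774   69.11908046] [ 0.26916504 -0.11881212 -0.12573879] 5.3833
```

View pics/w5.png

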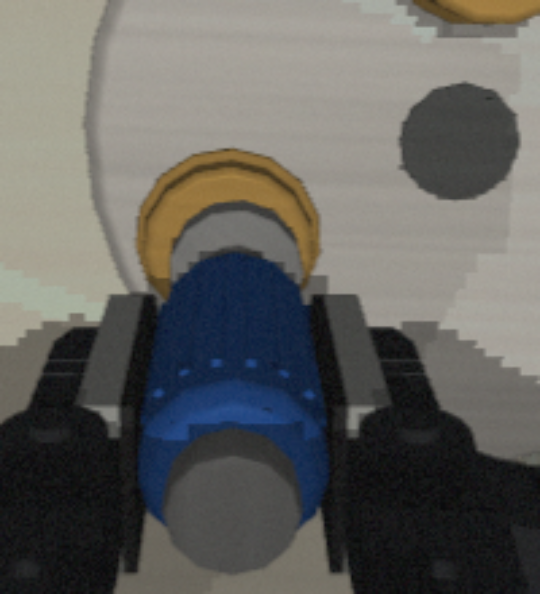

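View pics/s5.png

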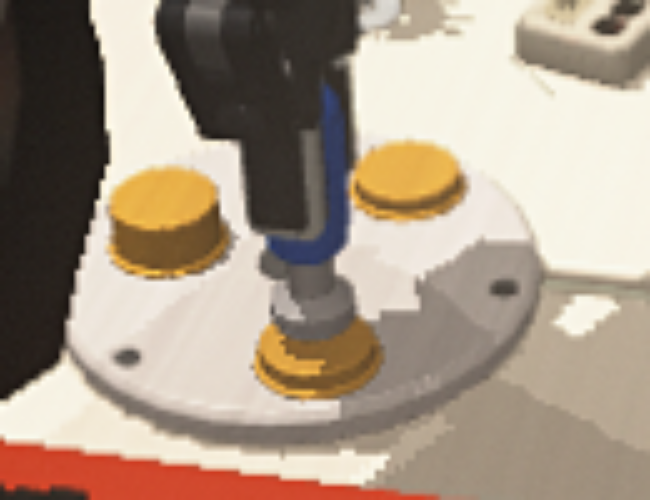

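```bash
python3 -m handwheel '[{"grip":15,"tx":1,"ty":0,"tz":-1.2,"wx":0,"wy":0,"wz":0},{"grip":15,"tx":0,"ty":2,"tz":0,"wx":0,"wy":0,"wz":0},{"grip":15,"tx":0,"ty":1,"tz":0,"wx":0,"wy":0,"wz":0},{"grip":15,"tx":0,"ty":1,"tz":0,"wx":0,"wy":0,"wz":0},{"grip":15,"tx":0,"ty":0,"tz":0,"wx":0,"wy":0,"wz":0},{"grip":15,"tx":0,"ty":0,"tz":0,"wx":0,"wy":0,"wz":0}]' 40;python3 - <<'E'
from h import *
s,p,T=st();print(p,s['force'],s['time_s'])
c=eyes.capture('wrist');cv2.imwrite('pics/w6.png',cv2.resize(c['pixels'][200:330,250:390],None,fx=4.2,fy=4.2,interpolation=2)[:,:,::-1])
im=c['pixels'];print('wb',blobs(c,(15,100,60),(30,255,255))[1])
c=eyes.capture('side');cv2.imwrite('pics/s6.png',cv2.resize(c['pixels'][270:330,240:310],None,fx=9,fy=9,interpolation=2)[:,:,::-1])
E
```

```text
time_s: 5.98
eef_pos: [551.9, -125.2, 64.2]
ee_rot: [-0.0, 0.0, 0.707, -0.707]
force: [0.2, -0.8, -0.9]
grip_width: 0.27
[ 551.88739217 -125.16638866   64.20969615] [ 0.17185053 -0.8017837  -0.87906109] 5.9833
wb [([376, 109, 85, 78, 5085], [418.9, 147.8]), ([283, 235, 69, 55, 1700], [317.3, 256.1]), ([450, 242, 73, 67, 3748], [486.4, 275.3])]
```

View pics/w6.png

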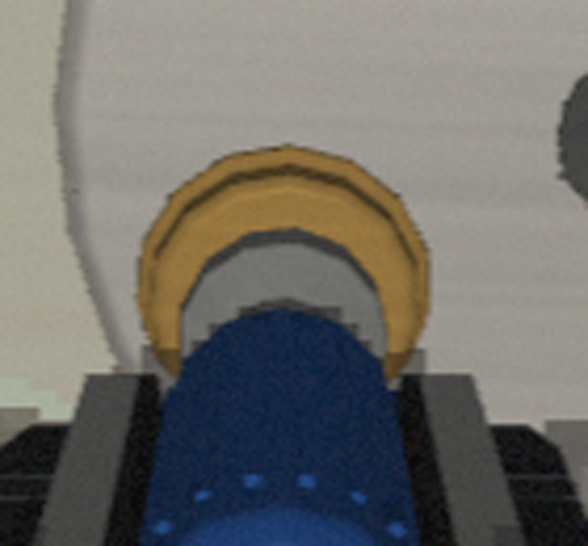

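View pics/s6.png

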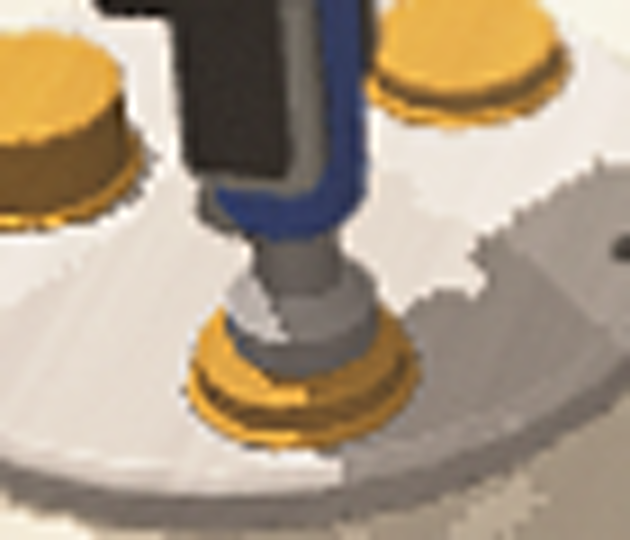

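```bash
python3 -m handwheel '[{"grip":15,"tx":-0.4,"ty":0.5,"tz":0,"wx":0,"wy":0,"wz":0},{"grip":15,"tx":0,"ty":0.5,"tz":0,"wx":0,"wy":0,"wz":0},{"grip":15,"tx":0,"ty":0,"tz":0,"wx":0,"wy":0,"wz":0},{"grip":15,"tx":0,"ty":0,"tz":0,"wx":0,"wy":0,"wz":0}]' 40
```

```text
time_s: 6.42
eef_pos: [552.5, -125.2, 63.5]
ee_rot: [-0.0, -0.0, -0.707, 0.707]
force: [0.3, 0.2, 1.8]
grip_width: 0.268
```

```bash
python3 -m handwheel '[{"grip":15,"tx":0,"ty":0.5,"tz":0,"wx":0,"wy":0,"wz":0},{"grip":15,"tx":0,"ty":0,"tz":0,"wx":0,"wy":0,"wz":0},{"grip":15,"tx":0,"ty":0,"tz":0,"wx":0,"wy":0,"wz":0},{"grip":15,"tx":0,"ty":0,"tz":0,"wx":0,"wy":0,"wz":0}]' 40
```

```text
time_s: 6.75
eef_pos: [552.6, -125.3, 63.5]
ee_rot: [-0.0, -0.0, -0.707, 0.707]
force: [-1.8, 0.5, 5.8]
grip_width: 0.267
```

```bash
python3 -m handwheel '[{"grip":15,"tx":0,"ty":-12,"tz":0,"wx":0,"wy":0,"wz":0},{"grip":15,"tx":0,"ty":-18,"tz":0,"wx":0,"wy":0,"wz":0},{"grip":15,"tx":-12.3,"ty":-5,"tz":9,"wx":0,"wy":0,"wz":0},{"grip":15,"tx":-18,"ty":0,"tz":14,"wx":0,"wy":0,"wz":0},{"grip":15,"tx":-18,"ty":0,"tz":14,"wx":0,"wy":0,"wz":0},{"grip":15,"tx":-14,"ty":0,"tz":10,"wx":0,"wy":0,"wz":0},{"grip":15,"tx":0,"ty":10,"tz":0,"wx":0,"wy":0,"wz":0},{"grip":15,"tx":0,"ty":9,"tz":0,"wx":0,"wy":0,"wz":0},{"grip":15,"tx":0,"ty":0,"tz":0,"wx":0,"wy":0,"wz":0},{"grip":15,"tx":0,"ty":0,"tz":0,"wx":0,"wy":0,"wz":0}]' 40;python3 -m handwheel '[{"grip":15,"tx":0,"ty":0,"tz":0,"wx":0,"wy":0,"wz":0},{"grip":15,"tx":0,"ty":0,"tz":0,"wx":0,"wy":0,"wz":0}]' 40;python3 - <<'E'
from h import *
s,p,T=st();print(p,s['force'],s['time_s'])
c=eyes.capture('wrist');cv2.imwrite('pics/w7.png',cv2.resize(c['pixels'][200:330,250:390],None,fx=4.2,fy=4.2,interpolation=2)[:,:,::-1])
c=eyes.capture('side');cv2.imwrite('pics/s7.png',cv2.resize(c['pixels'][240:330,200:310],None,fx=6,fy=6,interpolation=2)[:,:,::-1])
E
```

```text
time_s: 7.58
eef_pos: [613.6, -171.4, 77.8]
ee_rot: [-0.001, -0.001, 0.708, -0.707]
force: [-0.8, 0.4, -0.1]
grip_width: 0.265
time_s: 7.75
eef_pos: [614.6, -171.9, 79.4]
ee_rot: [-0.0, -0.0, -0.707, 0.707]
force: [-0.5, -0.5, -0.6]
grip_width: 0.267
[ 614.5593325  -171.9376198    79.35043013] [-0.47637925 -0.52188532 -0.55094417] 7.75
```

View pics/w7.png

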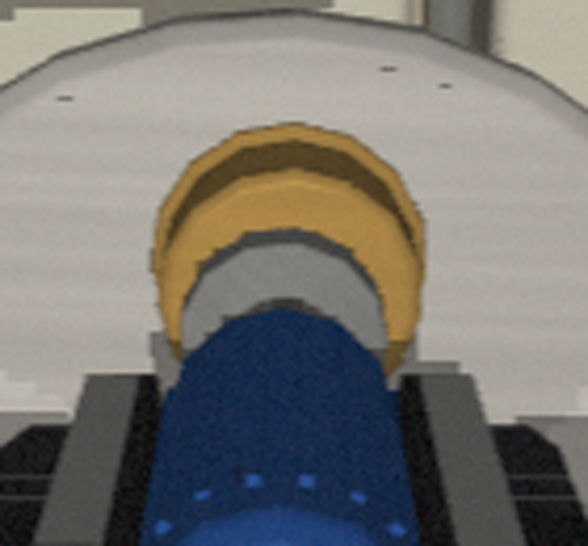

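View pics/s7.png

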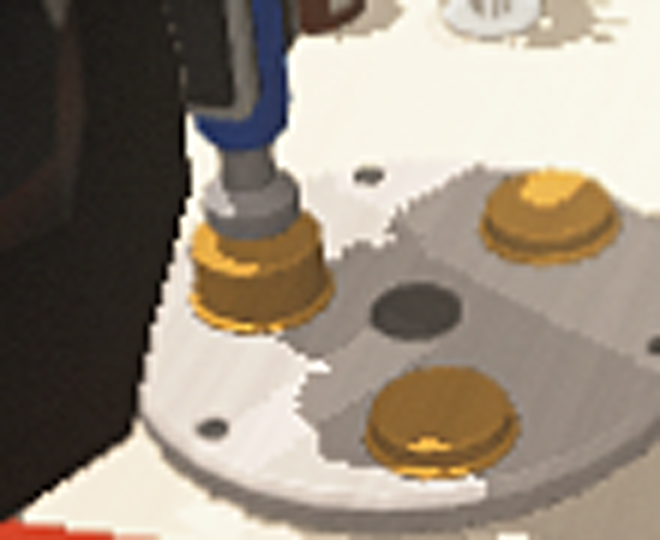

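```bash
python3 -m handwheel '[{"grip":15,"tx":0.6,"ty":2,"tz":0.9,"wx":0,"wy":0,"wz":0},{"grip":15,"tx":0,"ty":2,"tz":0,"wx":0,"wy":0,"wz":0},{"grip":15,"tx":0,"ty":1,"tz":0,"wx":0,"wy":0,"wz":0},{"grip":15,"tx":0,"ty":0,"tz":0,"wx":0,"wy":0,"wz":0},{"grip":15,"tx":0,"ty":0,"tz":0,"wx":0,"wy":0,"wz":0},{"grip":15,"tx":0,"ty":0,"tz":0,"wx":0,"wy":0,"wz":0}]' 40;python3 - <<'E'
from h import *
s,p,T=st();print(p,s['force'],s['time_s'])
c=eyes.capture('wrist');cv2.imwrite('pics/w8.png',cv2.resize(c['pixels'][200:330,250:390],None,fx=4.2,fy=4.2,interpolation=2)[:,:,::-1])
c=eyes.capture('side');cv2.imwrite('pics/s8.png',cv2.resize(c['pixels'][260:310,215:275],None,fx=10,fy=10,interpolation=2)[:,:,::-1])
E
```

```text
time_s: 8.35
eef_pos: [614.0, -173.1, 73.7]
ee_rot: [-0.0, 0.0, 0.707, -0.707]
force: [0.4, -0.1, -0.9]
grip_width: 0.269
[ 613.99177614 -173.08711808   73.72235512] [ 0.35877325 -0.09569725 -0.91162111] 8.35
```

View pics/w8.png

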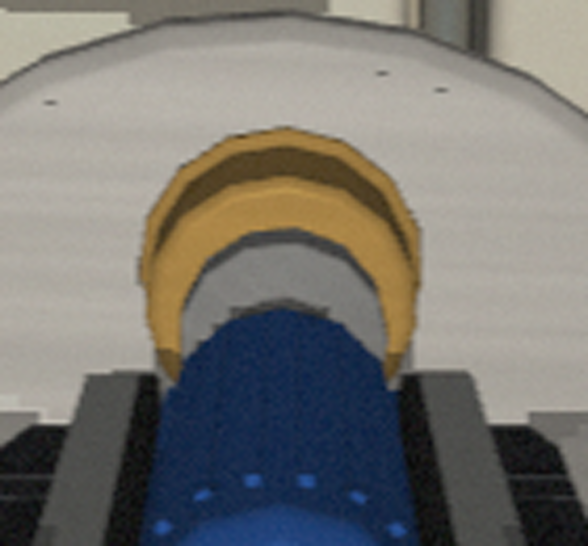

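View pics/s8.png

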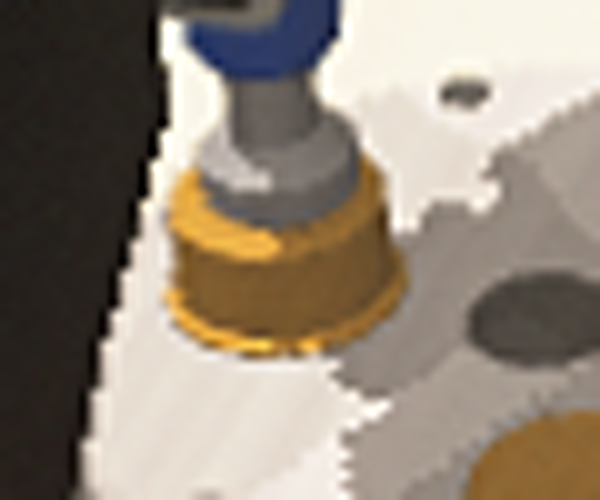

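```bash
python3 -m handwheel '[{"grip":15,"tx":0,"ty":0.5,"tz":0,"wx":0,"wy":0,"wz":0},{"grip":15,"tx":0,"ty":0.5,"tz":0,"wx":0,"wy":0,"wz":0},{"grip":15,"tx":0,"ty":0,"tz":0,"wx":0,"wy":0,"wz":0},{"grip":15,"tx":0,"ty":0,"tz":0,"wx":0,"wy":0,"wz":0},{"grip":15,"tx":0,"ty":0,"tz":0,"wx":0,"wy":0,"wz":0}]' 40
```

```text
time_s: 8.87
eef_pos: [614.2, -173.1, 73.5]
ee_rot: [-0.0, -0.0, -0.707, 0.707]
force: [-0.6, 0.2, 5.5]
grip_width: 0.267
```

```bash
python3 -m handwheel '[{"grip":15,"tx":0,"ty":-10,"tz":0,"wx":0,"wy":0,"wz":0},{"grip":15,"tx":0,"ty":-15,"tz":0,"wx":0,"wy":0,"wz":0},{"grip":15,"tx":14,"ty":-5,"tz":9,"wx":0,"wy":0,"wz":0},{"grip":15,"tx":19,"ty":0,"tz":12,"wx":0,"wy":0,"wz":0},{"grip":15,"tx":19,"ty":0,"tz":12,"wx":0,"wy":0,"wz":0},{"grip":15,"tx":13,"ty":0,"tz":9,"wx":0,"wy":0,"wz":0},{"grip":15,"tx":0,"ty":14,"tz":0,"wx":0,"wy":0,"wz":0},{"grip":15,"tx":0,"ty":14,"tz":0,"wx":0,"wy":0,"wz":0},{"grip":15,"tx":0,"ty":7,"tz":0,"wx":0,"wy":0,"wz":0},{"grip":15,"tx":0,"ty":0,"tz":0,"wx":0,"wy":0,"wz":0}]' 40;python3 -m handwheel '[{"grip":15,"tx":0,"ty":0,"tz":0,"wx":0,"wy":0,"wz":0},{"grip":15,"tx":0,"ty":0,"tz":0,"wx":0,"wy":0,"wz":0},{"grip":15,"tx":0,"ty":0,"tz":0,"wx":0,"wy":0,"wz":0}]' 40;python3 - <<'E'
from h import *
s,p,T=st();print(p,s['force'],s['time_s'])
c=eyes.capture('wrist');cv2.imwrite('pics/w9.png',cv2.resize(c['pixels'][200:330,250:390],None,fx=4.2,fy=4.2,interpolation=2)[:,:,::-1])
c=eyes.capture('side');cv2.imwrite('pics/s9.png',cv2.resize(c['pixels'][245:295,260:320],None,fx=10,fy=10,interpolation=2)[:,:,::-1])
E
```

```text
time_s: 9.7
eef_pos: [548.3, -214.7, 66.6]
ee_rot: [-0.001, -0.001, 0.708, -0.707]
force: [-0.9, 0.1, -0.4]
grip_width: 0.268
time_s: 9.95
eef_pos: [549.5, -215.2, 68.6]
ee_rot: [-0.0, -0.0, -0.707, 0.707]
force: [0.4, -0.4, -1.2]
grip_width: 0.268
[ 549.4554301  -215.20832569   68.61157567] [ 0.3697584  -0.37841272 -1.21643142] 9.95
```

View pics/w9.png

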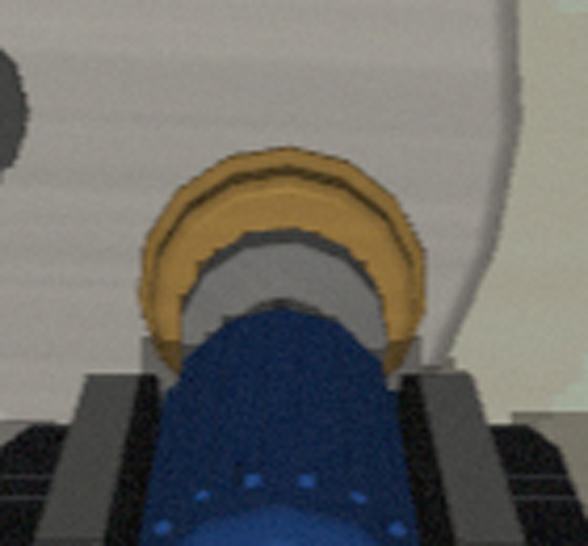

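View pics/s9.png

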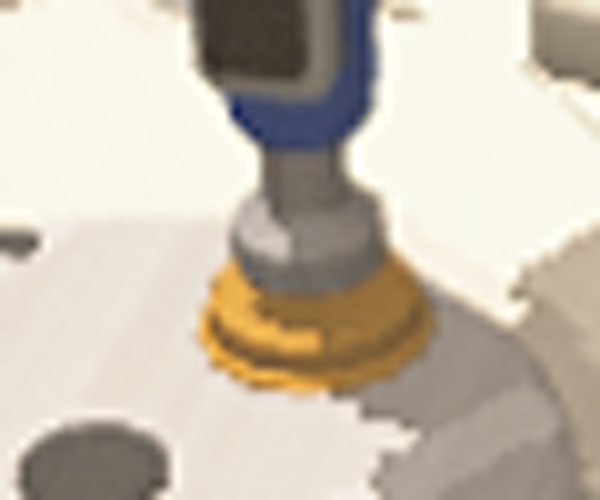

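```bash
python3 -m handwheel '[{"grip":15,"tx":1.4,"ty":2,"tz":0,"wx":0,"wy":0,"wz":0},{"grip":15,"tx":0,"ty":2,"tz":0,"wx":0,"wy":0,"wz":0},{"grip":15,"tx":0,"ty":0.5,"tz":0,"wx":0,"wy":0,"wz":0},{"grip":15,"tx":0,"ty":0,"tz":0,"wx":0,"wy":0,"wz":0},{"grip":15,"tx":0,"ty":0,"tz":0,"wx":0,"wy":0,"wz":0},{"grip":15,"tx":0,"ty":0,"tz":0,"wx":0,"wy":0,"wz":0}]' 40;python3 - <<'E'
from h import *
s,p,T=st();print(p,s['force'],s['time_s'])
c=eyes.capture('wrist');cv2.imwrite('pics/w10.png',cv2.resize(c['pixels'][200:330,250:390],None,fx=4.2,fy=4.2,interpolation=2)[:,:,::-1])
c=eyes.capture('side');cv2.imwrite('pics/s10.png',cv2.resize(c['pixels'][245:295,260:320],None,fx=10,fy=10,interpolation=2)[:,:,::-1])
E
```

```text
time_s: 10.55
eef_pos: [547.6, -215.2, 63.5]
ee_rot: [0.0, -0.0, -0.707, 0.707]
force: [-0.4, 0.3, 3.9]
grip_width: 0.267
[ 547.6383429  -215.15950778   63.5070886 ] [-0.36245973  0.34309794  3.85868754] 10.55
```

View pics/w10.png

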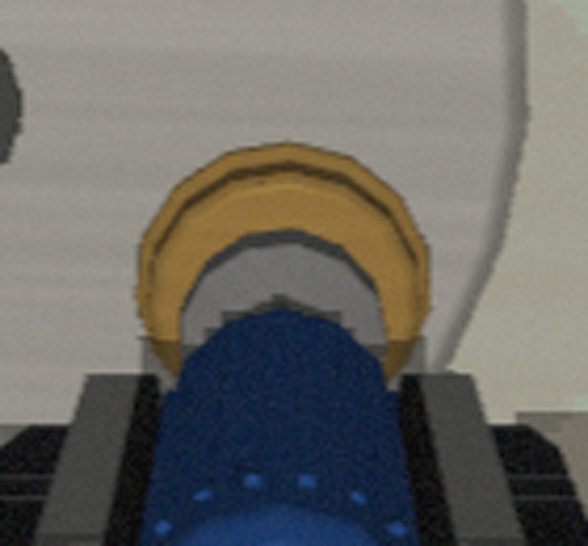

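View pics/s10.png

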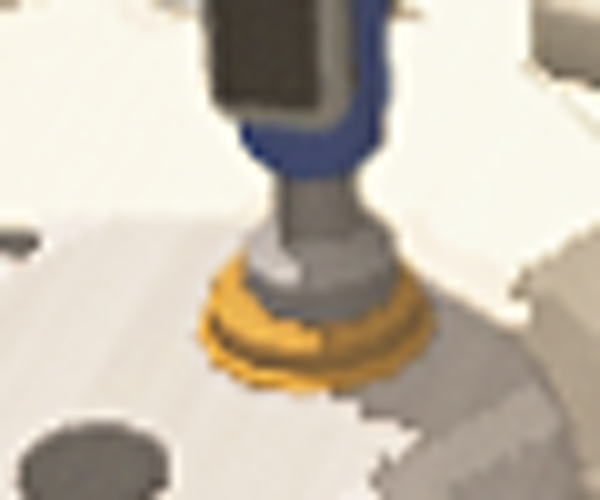

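```bash
python3 -m handwheel '[{"grip":15,"tx":0,"ty":-12,"tz":0,"wx":0,"wy":0,"wz":0},{"grip":15,"tx":0,"ty":-18,"tz":0,"wx":0,"wy":0,"wz":0},{"grip":15,"tx":-14.5,"ty":-8,"tz":-9,"wx":0,"wy":0,"wz":0},{"grip":15,"tx":-19,"ty":0,"tz":-12,"wx":0,"wy":0,"wz":0},{"grip":15,"tx":-19,"ty":0,"tz":-12,"wx":0,"wy":0,"wz":0},{"grip":15,"tx":-14,"ty":0,"tz":-9,"wx":0,"wy":0,"wz":0},{"grip":15,"tx":0,"ty":12,"tz":0,"wx":0,"wy":0,"wz":0},{"grip":15,"tx":0,"ty":10,"tz":0,"wx":0,"wy":0,"wz":0},{"grip":15,"tx":0,"ty":0,"tz":0,"wx":0,"wy":0,"wz":0},{"grip":15,"tx":0,"ty":0,"tz":0,"wx":0,"wy":0,"wz":0}]' 40;python3 -m handwheel '[{"grip":15,"tx":0,"ty":0,"tz":0,"wx":0,"wy":0,"wz":0},{"grip":15,"tx":0,"ty":0,"tz":0,"wx":0,"wy":0,"wz":0},{"grip":15,"tx":0,"ty":0,"tz":0,"wx":0,"wy":0,"wz":0}]' 40
```

```text
time_s: 11.48
eef_pos: [613.0, -173.5, 78.4]
ee_rot: [-0.001, -0.0, 0.707, -0.707]
force: [0.5, -0.1, -0.9]
grip_width: 0.269
time_s: 11.73
eef_pos: [614.1, -173.5, 79.9]
ee_rot: [0.0, -0.0, -0.707, 0.707]
force: [-0.0, 0.3, -0.8]
grip_width: 0.271
```

```bash
python3 -m handwheel '[{"grip":15,"tx":0,"ty":2,"tz":-0.3,"wx":0,"wy":0,"wz":0},{"grip":15,"tx":0,"ty":2,"tz":0,"wx":0,"wy":0,"wz":0},{"grip":15,"tx":0,"ty":1.5,"tz":0,"wx":0,"wy":0,"wz":0},{"grip":15,"tx":0,"ty":0.6,"tz":0,"wx":0,"wy":0,"wz":0},{"grip":15,"tx":0,"ty":0.4,"tz":0,"wx":0,"wy":0,"wz":0},{"grip":15,"tx":0,"ty":0,"tz":0,"wx":0,"wy":0,"wz":0},{"grip":15,"tx":0,"ty":0,"tz":0,"wx":0,"wy":0,"wz":0}]' 40;python3 - <<'E'
from h import *
s,p,T=st();print(p,s['force'],s['time_s'])
c=eyes.capture('wrist');cv2.imwrite('pics/w11.png',cv2.resize(c['pixels'][200:330,250:390],None,fx=4.2,fy=4.2,interpolation=2)[:,:,::-1])
c=eyes.capture('side');cv2.imwrite('pics/s11.png',cv2.resize(c['pixels'][260:310,215:275],None,fx=10,fy=10,interpolation=2)[:,:,::-1])
E
```

```text
time_s: 12.32
eef_pos: [614.2, -172.8, 73.5]
ee_rot: [-0.0, -0.0, -0.707, 0.707]
force: [-0.9, 1.4, 5.1]
grip_width: 0.265
[ 614.23466672 -172.81518996   73.49446707] [-0.8937331   1.36517407  5.10179375] 12.3167
```

View pics/w11.png

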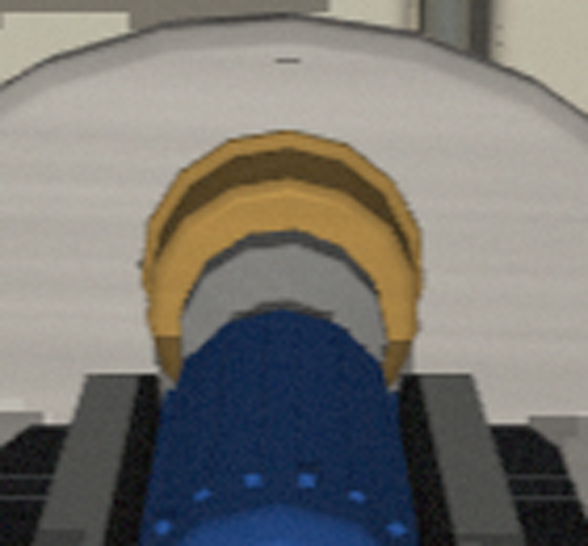

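View pics/s11.png

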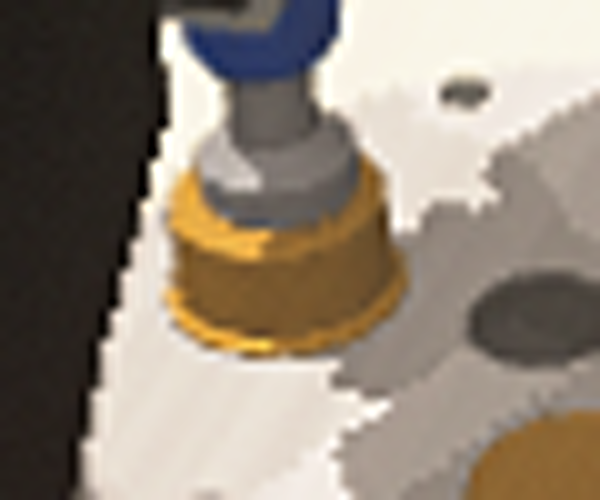

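```bash
python3 -m handwheel '[{"grip":15,"tx":0,"ty":-0.5,"tz":0,"wx":0,"wy":0,"wz":0},{"grip":24,"tx":0,"ty":0,"tz":0,"wx":0,"wy":0,"wz":0},{"grip":26,"tx":0,"ty":0,"tz":0,"wx":0,"wy":0,"wz":0},{"grip":30,"tx":0,"ty":0,"tz":0,"wx":0,"wy":0,"wz":0},{"grip":38,"tx":0,"ty":0,"tz":0,"wx":0,"wy":0,"wz":0},{"grip":50,"tx":0,"ty":0,"tz":0,"wx":0,"wy":0,"wz":0},{"grip":60,"tx":0,"ty":0,"tz":0,"wx":0,"wy":0,"wz":0},{"grip":60,"tx":0,"ty":0,"tz":0,"wx":0,"wy":0,"wz":0},{"grip":60,"tx":0,"ty":0,"tz":0,"wx":0,"wy":0,"wz":0}]' 20;python3 - <<'E'
from h import *
s,p,T=st();print(p,s['force'],s['time_s'])
c=eyes.capture('wrist');cv2.imwrite('pics/w12.png',c['pixels'][:,:,::-1])
E
```

```text
time_s: 13.17
eef_pos: [614.1, -172.8, 73.3]
ee_rot: [-0.0, 0.0, 0.707, -0.707]
force: [0.8, -1.3, -0.1]
grip_width: 0.698
[ 614.10573945 -172.81874234   73.26565161] [ 0.84457838 -1.28242426 -0.1382398 ] 13.1667
```

View pics/w12.png

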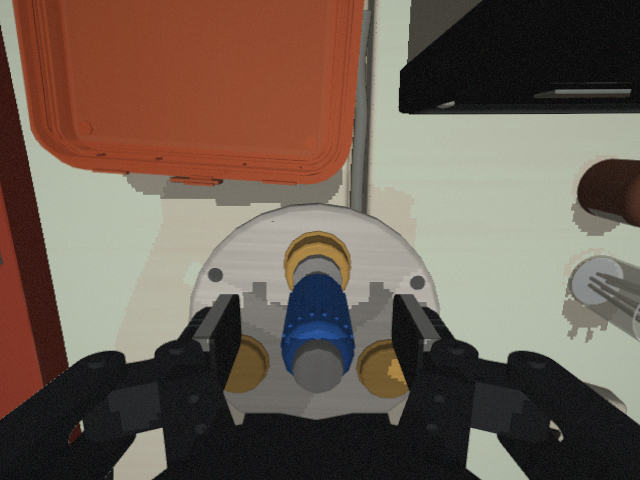

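The fingers are clear on both sides and the probe stands free at (318,310). Next I retreat straight up.

```bash
python3 -m handwheel '[{"grip":60,"tx":0,"ty":-8,"tz":0,"wx":0,"wy":0,"wz":0},{"grip":60,"tx":0,"ty":-16,"tz":0,"wx":0,"wy":0,"wz":0},{"grip":60,"tx":0,"ty":-25,"tz":0,"wx":0,"wy":0,"wz":0},{"grip":60,"tx":0,"ty":-25,"tz":0,"wx":0,"wy":0,"wz":0},{"grip":60,"tx":0,"ty":-25,"tz":0,"wx":0,"wy":0,"wz":0},{"grip":60,"tx":10,"ty":-10,"tz":0,"wx":0,"wy":0,"wz":0},{"grip":60,"tx":30,"ty":0,"tz":0,"wx":0,"wy":0,"wz":0},{"grip":60,"tx":35,"ty":0,"tz":0,"wx":0,"wy":0,"wz":0},{"grip":60,"tx":30,"ty":0,"tz":0,"wx":0,"wy":0,"wz":0},{"grip":60,"tx":20,"ty":0,"tz":0,"wx":0,"wy":0,"wz":0}]' 20;python3 -m handwheel '[{"grip":60,"tx":0,"ty":0,"tz":0,"wx":0,"wy":0,"wz":0},{"grip":60,"tx":0,"ty":0,"tz":0,"wx":0,"wy":0,"wz":0},{"grip":60,"tx":0,"ty":0,"tz":0,"wx":0,"wy":0,"wz":0}]' 20;python3 - <<'E'
from h import *
s,p,T=st();print(p,s['force'],s['time_s'])
c=eyes.capture('wrist');cv2.imwrite('pics/w13.png',c['pixels'][:,:,::-1])
c=eyes.capture('side');cv2.imwrite('pics/s13.png',cv2.resize(c['pixels'][200:330,200:340],None,fx=4.5,fy=4.5,interpolation=2)[:,:,::-1])
E
```

```text
time_s: 14.05
eef_pos: [486.9, -172.4, 183.0]
ee_rot: [0.0, -0.0, -0.707, 0.707]
force: [-0.2, 0.2, 0.4]
grip_width: 0.698
time_s: 14.3
eef_pos: [489.8, -173.0, 182.9]
ee_rot: [-0.0, -0.0, -0.707, 0.707]
force: [0.6, 0.3, -1.2]
grip_width: 0.702
[ 489.77328676 -172.99278351  182.89311021] [ 0.620659    0.2704979  -1.18933966] 14.3
```

View pics/w13.png

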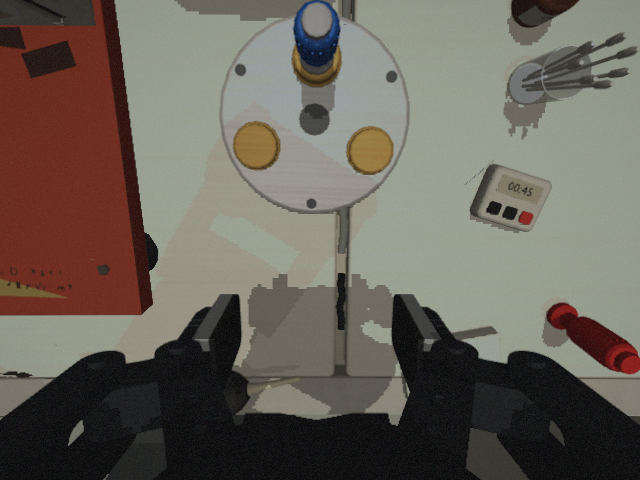

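View pics/s13.png

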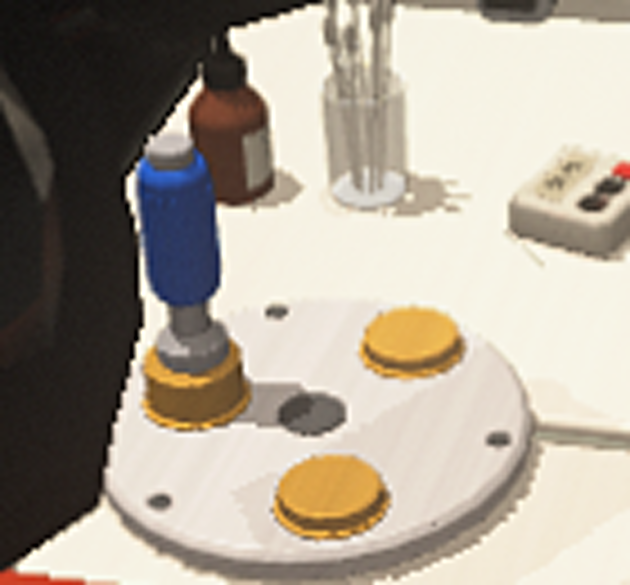

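Run:
```python
from h import *
c=eyes.capture('side')
for z in (32,116): print((proj(c,[614,-173,z])-[200,200])*4.5)
w=eyes.capture('wrist')
for z in (32,116): print(proj(w,[614,-173,z]))
s=sense();print(s['time_s'],np.abs(s['dq']).max())
```

```text
[190.15512719 356.01818423]
[165.31130317 141.76712612]
[317.72769827  55.12696834]
[318.25472767  17.70252024]
14.5 0.005062868835837141
```

The projected axis of an upright probe, (190,356) to (165,142) in the side crop, matches the picture, so the probe is upright and still. I'm handing the job in.

```bash
python3 -c "
from rig import ctrl;print(ctrl.finish_job())"
```

```text
the job is handed in; nothing more can be done
None
```

The job is handed in: I touched the pads left, middle, then right with the blue probe, and left it standing upright on the middle pad, which is the high one. It took about 14.5 s on the robot's clock.

- **Touches:** The foot made contact on all three pads with 4 to 6 N. The tool stood at 63.5, 73.5 and 63.5 mm, so the pad tops are at 22, 32 and 22 mm.
- **Final stand:** The side and wrist pictures showed the foot centred on the middle pad to about 1 mm. After release, the last side picture matched an upright probe, and the gripper was well clear. The red look-alike was never touched.
- **Disagreements:** The top, side and wrist views differed by 2 to 6 mm on the pad positions. I centred each touch on the relative view of foot and pad, where the side and wrist views still differed by about 1 to 2 mm along x.

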